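# Sort stripped press tooling into its picking bins

### The arm

A 7-joint arm with a two-finger parallel gripper is mounted at the origin on the work surface. World frame = base frame: x ahead of the robot, y to its left, z up, the work surface at z = 0. Lengths are in mm, angles in degrees, forces in N, time in s.
With the tool pointing down it reaches from about 425 to 925 mm from the base axis. Payload 6.8 kg.
Tool frame: the origin (TCP) lies between the finger pads; the fingertips stand 14 mm ahead of it and the grasp point (between the pads) lies 5 mm behind it (manip.tcp_to_tips is the z of the fingertips in the tool frame, in mm); z points along the fingers, y is the line along which they close (so a half turn about z gives the same grasp; the last joint's range is limited). The gripper opens to 85 mm and grips with 20 to 120 N. Pads are 22 mm wide; open, the fingers measure 114 mm over their backs; the gripper's body (76 mm by 85 mm) begins 54 mm behind the grasp point. The pads swing forward as they close: fully open they stand 13 mm farther back than shut.
Start: joints at [57.691, 27.33, 1.283, 89.118, -0.659, 63.558, -4.761], TCP at [297.133, -606.101, 245.308] pointing down, gripper open.
Joint ranges: [-169.35, 169.35], [-19.33, 120.38], [-80.79, 83.38], [13.8, 139.57], [-78.32, 258.32], [9.67, 109.79], [-169.56, 169.56]. Speed limits (degrees/s): [136.94, 136.94, 180, 180, 180, 180, 180].

### API

Orientations are given as [roll, pitch, yaw] about the fixed x, y, z axes, in that order (R = Rz(yaw) Ry(pitch) Rx(roll)).
In Python, from workcell import monitor, camera, camera_info, manip gives the robot as it stands.
- The arm moves only by the tool send_rows, never from a script. Its argument "commands" is a list of rows, each a list of 7 numbers: the closure, from -1 (fully open) to 1 (shut), then the shift along the tool's x, y, z in mm, then the turn, a rotation vector about the tool's x, y, z in degrees. In form: [[gripper, tx, ty, tz, rx, ry, rz], ...]. A call has 1 to 20 rows; each row shifts and turns the commanded pose from where the row before left it, along the tool's axes as they then stand; what a row does not reach is not made up. A row lasts 1/10 s, in which the tool goes at most 50 mm and 8.59 degrees, less where a joint would pass 70% of its speed; a pose out of reach is approached as far as the arm can. A call is refused whole if a number of a shift passes 50 or a number of a turn 8.59, either way. A call with a gripper value outside its range is refused whole. The fingers move at their own pace and stop on an object; "force" is the grip in N (left out, the last holds). Time passes only in rows, so rows that do not move let the fingers close. It gives the time, the measured TCP pose, the force, the opening and the grip force at its end, in the units of the state.
- monitor.observe(): the state, without advancing time (a new reading comes with each control period).
- camera(name): name is "side" or "top" or "wrist"; returns the picture (384x512x3 uint8, blue, green, red); there is no depth.
- camera_info(name): a dict with "mtx" (3x3 intrinsics, pixels), "R" (3x3) and "t" (3): a world point X has camera coordinates R X + t. Camera axes: x right, y down, z forward; pixel columns grow to the right and rows downward; lengths in mm; the calibration is good to about 2 mm. A picture is of the moment at which its call begins: read the wrist's pose just before it. camera_info takes no time and is no camera call; for the wrist camera it gives the pose at the moment of the call.
- manip.job_done(): hands the job in; it is judged then, once.
The state is a dict: "clock": time; "q": joint angles; "dq": joint speeds; "effort": joint torques, N m; "ee_pos": TCP position; "eef_rot": TCP orientation; "contact_force": force on the tool from outside, world axes, zero at the start; "wrist_torque": the same for the moment, N m; "opening": opening from 0.0 (shut) to 1.0 (fully open); "gripper_force": force on a finger pad.
Only numpy, scipy, OpenCV 4.12 (cv2) and the standard library are available. Lean on these libraries where they do the work, as an engineer would, in place of code of your own. Each camera call takes 0.05 s, during which the arm holds its last target. There are 200 camera calls.

### The job

The crimping press has been stripped and its tooling lies mixed on the bench: two anvil blocks, two collars and one hex screw. Lift each loose piece over the retaining lip into the blue bin that has the same kind of part fixed as a sample behind its back wall, and leave it on the bin floor the same way up as it stands now, with nothing leaning or stacked. Leave the oil bottle where it is.

Things in the scene. Friction and masses are not known exactly. Their poses are not given: they have to be found in the camera images.
- block_a: steel anvil block, loose, on the bench: base 48 (its x) x 26 (its y) x 18 mm high with a dark central ridge 18 x 12 x 12 mm on top, 30 mm high in all; 0.2 kg; origin at the centre of its underside, z up. One of two alike. Grip across its 26 mm width.
- block_b: steel anvil block, loose, on the bench: base 48 (its x) x 26 (its y) x 18 mm high with a dark central ridge 18 x 12 x 12 mm on top, 30 mm high in all; 0.2 kg; origin at the centre of its underside, z up. One of two alike. Grip across its 26 mm width.
- collar_a: plain steel collar (thick ring), loose, lying flat on the bench: outside diameter 40 mm, bore 21 mm, height 25 mm; 0.18 kg; origin at the centre of its underside, z up. One of two alike.
- collar_b: plain steel collar (thick ring), loose, lying flat on the bench: outside diameter 40 mm, bore 21 mm, height 25 mm; 0.18 kg; origin at the centre of its underside, z up. One of two alike.
- screw: hex-head screw, loose, standing on its head on the bench: dark hexagonal head 37 mm across corners (32 across flats) and 12 mm thick at the bottom, threaded steel shank 16 mm in diameter pointing up to 52 mm; 0.15 kg; origin at the centre of its underside, z up along the shank. Grip it by the shank.
- bin_block: blue bin, fixed; a sample anvil block is fixed behind its back wall (x +103 mm, outside the bin). Inside 140 deep (x -70 to 70) x 110 wide (y -55 to 55) mm, floor 4 mm above the bench, walls 4 mm thick; wall tops above the bench: front lip 28, sides 45, back 50 mm. Origin: under the middle of the inside, at bench level; x from lip to back wall, away from the robot; z up.
- bin_collar: blue bin, fixed; a sample collar is fixed behind its back wall (x +103 mm, outside the bin). Inside 140 deep (x -70 to 70) x 110 wide (y -55 to 55) mm, floor 4 mm above the bench, walls 4 mm thick; wall tops above the bench: front lip 28, sides 45, back 50 mm. Origin: under the middle of the inside, at bench level; x from lip to back wall, away from the robot; z up.
- bin_screw: blue bin, fixed; a sample hex screw is fixed behind its back wall (x +103 mm, outside the bin). Inside 140 deep (x -70 to 70) x 110 wide (y -55 to 55) mm, floor 4 mm above the bench, walls 4 mm thick; wall tops above the bench: front lip 28, sides 45, back 50 mm. Origin: under the middle of the inside, at bench level; x from lip to back wall, away from the robot; z up.
- oil: small amber oil bottle with black cap, 36 mm in diameter, 62 mm tall, standing loose among the tooling; origin at the centre of its underside. To be left alone.

How it is judged (in metres and radians):
At the end, for the whole second after the job is handed in: Every loose piece is in the compartment of its own kind's bin (origin within 64 mm of the bin's centre along x, 50 mm along y), on the floor (origin less than 10 mm above the bench), upright as at the start within 0.15 rad, released and at rest; oil bottle moved under 25 mm (x of block_a in the frame of bin_block between -0.064 and 0.064 m and y of block_a in the frame of bin_block between -0.05 and 0.05 m and z of block_a in the frame of bin_block between -0.002 and 0.01 m and angle between each of block_a, block_b, collar_a, collar_b, screw's own z axis and vertical below 0.15 rad and linear speed of each of block_a, block_b, collar_a, collar_b, screw below 0.02 m/s and angular speed of each of block_a, block_b, collar_a, collar_b, screw below 0.2 rad/s and x of block_b in the frame of bin_block between -0.064 and 0.064 m and y of block_b in the frame of bin_block between -0.05 and 0.05 m and z of block_b in the frame of bin_block between -0.002 and 0.01 m and x of collar_a in the frame of bin_collar between -0.064 and 0.064 m and y of collar_a in the frame of bin_collar between -0.05 and 0.05 m and z of collar_a in the frame of bin_collar between -0.002 and 0.01 m and x of collar_b in the frame of bin_collar between -0.064 and 0.064 m and y of collar_b in the frame of bin_collar between -0.05 and 0.05 m and z of collar_b in the frame of bin_collar between -0.002 and 0.01 m and x of screw in the frame of bin_screw between -0.064 and 0.064 m and y of screw in the frame of bin_screw between -0.05 and 0.05 m and z of screw in the frame of bin_screw between -0.002 and 0.01 m); the robot touches nothing.
It fails at once if the oil bottle was moved more than 25 mm or tipped (distance of oil from where it was at the start of the episode above 0.025 m or angle between oil's own z axis and vertical above 0.5 rad).
It also fails if it takes over 128 s, if anything falls off the work surface, if the arm or the gripper's body presses on something with over 40 N, if the wrist force passes 120 N, or if a joint passes its speed limit or range.

## Working session

There is one attempt and no reset: what is moved stays moved. The work goes in short steps, Python scripts to look and compute and a tool call to move; the robot and the scene stay as the last step left them, time stands still between calls to the robot, and variables do not carry over. Pictures are saved under pics/ and viewed, at most 14 in all, crops included, and the job is handed in when it is done.

Besides the shell and the picture viewer there is one more tool, called after "Call:" as name(argument=value, ...), one argument or row to a line, values as JSON. send_rows: Moves the arm, as the interface text tells. Its arguments: {"type":"object","properties":{"commands":{"type":"array"},"force":{"type":"number"}},"required":["commands"]}

```bash
ls; mkdir -p pics; python3 - <<'E'
from workcell import monitor,camera,camera_info,manip
import cv2,numpy as np
s=monitor.observe();print({k:np.round(v,3).tolist() for k,v in s.items()}, manip.tcp_to_tips)
for n in("top","side"):
    i=camera_info(n);print(n,np.round(i["mtx"],1).tolist(),np.round(i["R"],4).tolist(),np.round(i["t"],1).tolist())
    cv2.imwrite(f"pics/{n}0.png",camera(n))
E
```

```text
pics
{'clock': 0.0, 'q': [57.691, 27.375, 1.28, 89.179, -0.66, 63.557, -4.761], 'dq': [-0.114, 0.046, -0.059, -0.009, -0.036, -0.055, -0.057], 'effort': [0.0, -59.645, 1.608, -28.12, 0.012, 0.009, 0.0], 'ee_pos': [296.861, -605.587, 244.326], 'eef_rot': [-179.897, 0.007, 26.116], 'contact_force': [0.934, 0.657, 0.02], 'wrist_torque': [0.007, -0.027, 0.008], 'gripper_force': 0.0, 'opening': 1.009} 14.0
top [[407.4, 0.0, 251.4], [0.0, 407.4, 191.4], [0.0, 0.0, 1.0]] [[-0.0009, -0.9999, -0.0161], [-0.9962, 0.0023, -0.0873], [0.0873, 0.016, -0.9961]] [15.8, 482.3, 969.8]
side [[453.2, 0.0, 256.1], [0.0, 453.2, 197.8], [0.0, 0.0, 1.0]] [[-0.8384, -0.5445, -0.0244], [-0.3216, 0.5304, -0.7844], [0.44, -0.6498, -0.6198]] [410.8, 198.2, 876.4]
```

View pics/top0.png

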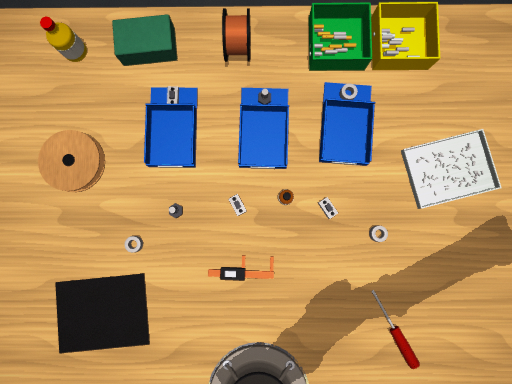

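View pics/side0.png

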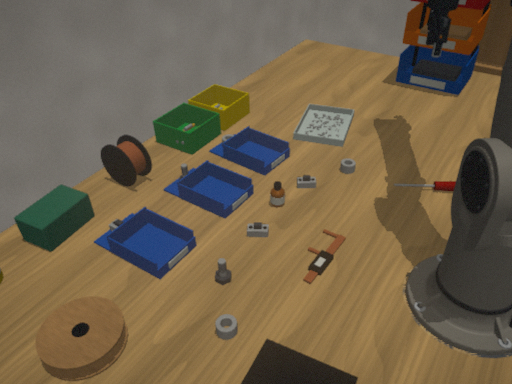

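The top view shows the block bin on the left (171,135), the screw bin in the middle (264,135) and the collar bin on the right (347,135). The loose pieces are:
- screw at (176,211)
- blocks at (237,205) and (328,208)
- collars at (134,244) and (379,233)
- oil bottle at (286,197)

The side view shows every piece unobstructed.

```bash
cat >h.py <<'E'
from workcell import monitor,camera,camera_info,manip
import cv2,numpy as np
def ray(i,u,v,z):
    R=np.array(i["R"]);t=np.array(i["t"]);c=-R.T@t
    d=R.T@np.linalg.solve(np.array(i["mtx"]),[u,v,1.]);return c+d*(z-c[2])/d[2]
def proj(i,X):
    p=np.array(i["mtx"])@(np.array(i["R"])@np.array(X,float)+np.array(i["t"]));return p[:2]/p[2]
E
python3 - <<'E'
from h import *
i=camera_info("top");im=cv2.imread("pics/top0.png");hsv=cv2.cvtColor(im,cv2.COLOR_BGR2HSV)
roi=np.zeros(im.shape[:2],np.uint8);roi[172:262,100:400]=255
def comps(m,n):
    k,l,st,c=cv2.connectedComponentsWithStats(m)
    for j in range(1,k):
        if st[j,4]>20: yield np.column_stack(np.where(l==j)[::-1]).astype(np.float32),st[j]
m=cv2.bitwise_and(((hsv[...,1]<75)*255).astype(np.uint8),roi)
m=cv2.morphologyEx(m,cv2.MORPH_CLOSE,np.ones((3,3)))
for p,st in comps(m,0):
    r=cv2.minAreaRect(p);b=cv2.boxPoints(r)
    print("grey",st.tolist(),np.round(r[0],1),np.round(r[1],1),round(r[2],1),"xy@18",np.round(ray(i,*r[0],18)[:2]),"@25",np.round(ray(i,*r[0],25)[:2]),np.round([ray(i,*q,10)[:2] for q in b]).tolist())
mb=cv2.inRange(hsv,(105,120,40),(128,255,255));mb[:80]=0
for p,st in comps(mb,0):
    if st[4]<300: continue
    r=cv2.minAreaRect(p[p[:,1]>108]);print("blue",st.tolist(),r)
cv2.imwrite("pics/topc.png",cv2.resize(im[80:175,138:382],None,fx=3.2,fy=3.2,interpolation=cv2.INTER_CUBIC))
j=camera_info("side");ims=cv2.imread("pics/side0.png")
cv2.imwrite("pics/sidec.png",cv2.resize(ims[140:345,180:380],None,fx=2.9,fy=2.9,interpolation=cv2.INTER_CUBIC))
E
```

```text
grey [283, 193, 7, 7, 36] [286. 196.] [6. 6.] 90.0 xy@18 [471. -69.] @25 [471. -69.] [[479.0, -62.0], [479.0, -77.0], [464.0, -77.0], [464.0, -62.0]]
grey [229, 194, 17, 22, 207] [237.  204.5] [19.7 10.3] 63.4 xy@18 [451.  50.] @25 [450.  50.] [[467.0, 73.0], [478.0, 50.0], [435.0, 29.0], [424.0, 51.0]]
grey [318, 197, 20, 22, 222] [327.6 207.6] [20.  11.1] 55.3 xy@18 [ 443. -170.] @25 [ 442. -168.] [[456.0, -146.0], [471.0, -169.0], [431.0, -196.0], [415.0, -173.0]]
grey [169, 203, 13, 15, 146] [175. 210.] [14. 12.] 90.0 xy@18 [438. 201.] @25 [437. 200.] [[455.0, 218.0], [455.0, 189.0], [421.0, 188.0], [421.0, 218.0]]
grey [369, 226, 19, 16, 209] [378.  233.5] [15. 18.] 90.0 xy@18 [ 380. -290.] @25 [ 380. -287.] [[398.0, -271.0], [398.0, -314.0], [362.0, -313.0], [362.0, -270.0]]
grey [125, 236, 18, 17, 206] [133.5 244. ] [16. 17.] 90.0 xy@18 [355. 301.] @25 [356. 299.] [[374.0, 325.0], [374.0, 283.0], [336.0, 282.0], [336.0, 324.0]]
blue [319, 82, 56, 83, 3722] ((346.2741394042969, 135.33966064453125), (51.55793380737305, 55.72719955444336), 3.3664608001708984)
blue [144, 88, 53, 79, 3691] ((169.49998474121094, 137.5), (50.99999237060547, 56.99999237060547), -0.0)
blue [238, 88, 51, 80, 3640] ((262.9740905761719, 137.53684997558594), (48.8597297668457, 58.3067741394043), 1.4320961236953735)
```

View pics/topc.png

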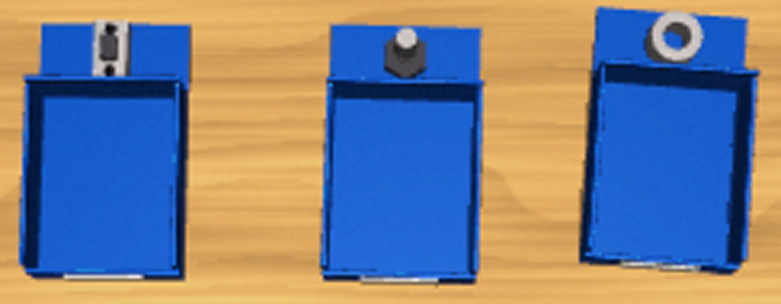

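The crop confirms the kinds: an anvil block behind the left bin, a hex screw behind the middle one and a collar behind the right one. I read the wall-top corners from it, for example the left bin's front lip at (20,276)–(184,278), and convert them to positions now.

```bash
python3 - <<'E'
from h import *
i=camera_info("top");j=camera_info("side")
B={"block":[(20,276),(184,278),(24,76),(190,78)],"screw":[(322,278),(474,282),(328,82),(482,80)],"collar":[(582,262),(742,272),(600,62),(757,72)]}
for n,c in B.items():
    P=[ray(i,u/3.2+138,v/3.2+80,z)[:2] for (u,v),z in zip(c,(36,36,48,48))]
    d=(P[2]+P[3])/2-(P[0]+P[1])/2
    print(n,np.round(P).tolist(),"len",np.linalg.norm(d).round(),"w",np.linalg.norm(P[0]-P[1]).round(),np.linalg.norm(P[2]-P[3]).round(),"ctr",np.mean(P,0).round(),"yaw",np.degrees(np.arctan2(d[1],d[0])).round(1))
# check in side view: predicted pixel of tops
for n,X in dict(blkL=(451,50,18),blkR=(443,-170,18),scr=(438,201,6),scrtop=(438,201,52),colR=(380,-287,25),colL=(356,299,25),oil=(471,-69,62)).items(): print(n,proj(j,X).round(1))
im=cv2.imread("pics/top0.png");print(im[205:219,168:186].sum(2)//3)
E
```

```text
block [[543.0, 274.0], [541.0, 150.0], [694.0, 271.0], [691.0, 145.0]] len 151.0 w 124.0 126.0 ctr [617. 210.] yaw -1.5
screw [[540.0, 46.0], [537.0, -69.0], [688.0, 41.0], [689.0, -75.0]] len 150.0 w 114.0 116.0 ctr [613. -14.] yaw -2.2
collar [[552.0, -150.0], [544.0, -269.0], [702.0, -164.0], [694.0, -281.0]] len 150.0 w 120.0 118.0 ctr [ 623. -216.] yaw -4.9
blkL [258.3 226.6]
blkR [307. 179.]
scr [224.1 275. ]
scrtop [222.5 259.4]
colR [348.6 162.1]
colL [228.  320.4]
oil [277.7 181.8]
[[163 162 155 114  81  77  77  77  78  82  77  88 101 112 158 160 161 162]
 [158 151  99  82 110  74  53  47  50  83  78  80  79  84  92 161 160 160]
 [154 103 179 205 211 203  92  54  46  53  77  80  81  77  55 157 155 156]
 [158 176 201 205 207 207 204  54  31  47  77  79  81  76  52 157 157 156]
 [169 202 202 207 206 209 203 116  45  67  59  79  80  77  52 161 162 161]
 [168 200 206 206 208 209 206  84  50  58  57  78  80  76  54 159 159 159]
 [153 147 203 204 207 211 205  44  54  60  73  79  80  76  50 149 149 149]
 [146  93 165 206 204 201  72  40  45  59  74  81  80  76  51 148 148 147]
 [150  83  82 102 100  59  44  74  63  79  80  79  79  76  62 153 152 153]
 [148 117  83  80  79  78  80  79  82  82  80  81  77  59  98 151 148 150]
 [150 148 119  88  83  79  82  80  80  81  79  79  69 100 154 153 155 153]
 [152 152 151 151 117  85  83  80  79  78  54  84 154 155 155 156 155 155]
 [153 153 154 153 151 133 102  81  55  57  99 151 151 150 150 150 152 149]
 [145 146 144 144 143 144 141 127 117 145 143 144 144 143 142 143 143 143]]
```

View pics/sidec.png

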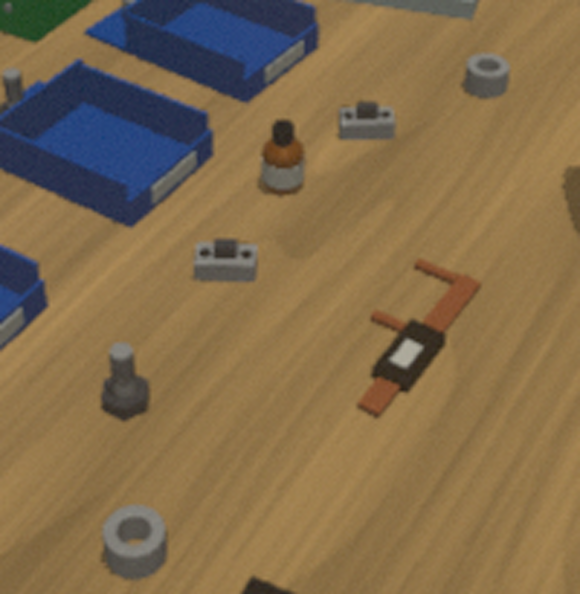

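Call:
send_rows(
  commands=[
    [-1,0,0,0,0,0,7.8],
    [-1,0,0,0,0,0,7.8],
    [-1,0,0,0,0,0,7.8],
    [-1,0,0,0,0,0,7.8],
    [-1,5,-15,5,0,0,0],
    [-1,5,-30,9,0,0,0],
    [-1,5,-31,9,0,0,0],
    [-1,5,-31,9,0,0,0],
    [-1,5,-31,9,0,0,0],
    [-1,5,-31,9,0,0,0],
    [-1,5,-31,9,0,0,0],
    [-1,5,-31,9,0,0,0],
    [-1,5,-31,9,0,0,0],
    [-1,5,-31,9,0,0,0],
    [-1,5,-20,8,0,0,0],
    [-1,0,-11,0,0,0,0],
    [-1,0,0,0,0,0,0],
    [-1,0,0,0,0,0,0],
  ],
  force=50,
)

```text
clock: 1.9
ee_pos: [380.5, -289.3, 151.8]
eef_rot: [180.0, -0.0, -5.1]
contact_force: [-0.4, -0.7, 0.0]
opening: 1.0
gripper_force: 0.0
```

```bash
cat >>h.py <<'E'
def plan(x,y,z,yaw):
    s=monitor.observe();p=np.array(s["ee_pos"]);r=s["eef_rot"]
    dr=(r[2]-yaw+90)%180-90
    w=np.radians(r[2]-dr);d=np.array([x,y,z])-p;c,sn=np.cos(w),np.sin(w)
    print("turn z",round(dr,1),"then tool shift",np.round([d[0]*c+d[1]*sn,d[0]*sn-d[1]*c,-d[2]],1),"t",round(s["clock"],1),"tcp",np.round(p,1),np.round(r,1))
def wrist(name):
    i=camera_info("wrist");im=camera("wrist");cv2.imwrite(f"pics/{name}.png",im);return i,im
E
python3 - <<'E'
from h import *
i,im=wrist("w1");print(proj(i,(380,-288,25)),(-np.array(i["R"]).T@i["t"]).round(),np.array(i["R"]).round(2).tolist())
t=camera_info("top");print("screw top",ray(t,171.8,209.3,52),"head",ray(t,176.2,210.5,12))
plan(380,-288,16,-5)
E
```

```text
[254.09154779 186.08431411] [ 451. -296.  281.] [[-0.09, -1.0, 0.0], [-0.96, 0.09, 0.28], [-0.27, 0.02, -0.96]]
screw top [437.77153395 202.11133314  52.        ] head [436.56686227 199.72062295  12.        ]
turn z -0.2 then tool shift [ -0.6  -1.7 135.8] t 1.9 tcp [ 380.4 -289.7  151.8] [179.9  -0.   -5.2]
```

View pics/w1.png

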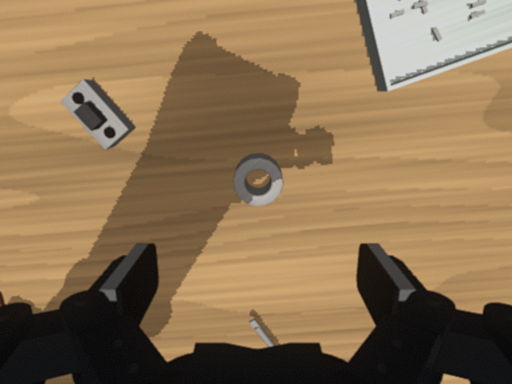

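The wrist view shows the collar in shadow at about (258,181), a few pixels from the prediction, and the right-hand block at about (98,115). I'm measuring both from this picture.

```bash
cat >>h.py <<'E'
def grey(i,im,z,sat=60,rows=235,amin=800,amax=20000):
    hsv=cv2.cvtColor(im,cv2.COLOR_BGR2HSV);m=(hsv[...,1]<sat).astype(np.uint8)*255;m[rows:]=0
    m=cv2.morphologyEx(cv2.morphologyEx(m,cv2.MORPH_OPEN,np.ones((3,3))),cv2.MORPH_CLOSE,np.ones((5,5)))
    for c in cv2.findContours(m,cv2.RETR_EXTERNAL,cv2.CHAIN_APPROX_NONE)[0]:
        a=cv2.contourArea(c)
        if not amin<a<amax: continue
        P=np.array([ray(i,*q,z)[:2] for q in c[:,0].astype(float)],np.float32)
        r=cv2.minAreaRect(P);b=cv2.boxPoints(r);e=b[1]-b[0];f=b[2]-b[1];l=e if np.hypot(*e)>np.hypot(*f) else f
        print("px",cv2.boundingRect(c),int(a),"xy",np.round(r[0],1),"size",np.round(r[1],1),"long",round(float(np.degrees(np.arctan2(l[1],l[0])))%180,1))
E
python3 - <<'E'
from h import *
im=cv2.imread("pics/w1.png");i=camera_info("wrist")
for z in(12,18,25):print(z);grey(i,im,z)
E
```

```text
12
px (234, 154, 49, 52) 1946 xy [ 381.2 -291.6] size [39.9 43.5] long 174.8
px (61, 80, 73, 69) 2525 xy [ 445.7 -171.4] size [50.5 31.5] long 33.6
px (356, 0, 156, 91) 10334 xy [ 486.3 -432.8] size [ 68.6 105.8] long 103.2
18
px (234, 154, 49, 52) 1946 xy [ 382.8 -291.7] size [39.  42.6] long 174.8
px (61, 80, 73, 69) 2525 xy [ 445.8 -174.2] size [49.4 30.8] long 33.6
px (356, 0, 156, 91) 10334 xy [ 485.6 -429.8] size [ 67.1 103.5] long 103.2
25
px (234, 154, 49, 52) 1946 xy [ 384.6 -291.9] size [38.  41.4] long 174.8
px (61, 80, 73, 69) 2525 xy [ 446.  -177.5] size [48.1 30. ] long 33.6
px (356, 0, 156, 91) 10334 xy [ 484.6 -426.2] size [ 65.3 100.7] long 103.2
```

Call:
send_rows(
  commands=[
    [-1,2,1.5,20,0,0,0],
    [-1,0,0,25,0,0,0],
    [-1,0,0,25,0,0,0],
    [-1,0,0,25,0,0,0],
    [-1,0,0,20,0,0,0],
    [-1,0,0,15,0,0,0],
    [-1,0,0,6,0,0,0],
    [-1,0,0,0,0,0,0],
    [1,0,0,0,0,0,0],
    [1,0,0,0,0,0,0],
    [1,0,0,0,0,0,0],
    [1,0,0,0,0,0,0],
    [1,0,0,0,0,0,0],
    [1,0,0,0,0,0,0],
    [1,0,0,0,0,0,0],
    [1,0,0,0,0,0,0],
  ],
)

```text
clock: 3.55
ee_pos: [382.9, -290.2, 16.3]
eef_rot: [180.0, -0.1, -5.1]
contact_force: [-2.0, 1.4, 8.9]
opening: 0.454
gripper_force: 49.2
```

Call:
send_rows(
  commands=[
    [1,0,0,-10,0,0,0],
    [1,0,0,-20,0,0,0],
    [1,0,0,-25,0,0,0],
    [1,0,0,-25,0,0,0],
    [1,10,-3.5,-5,0,0,0],
    [1,20,-7.5,0,0,0,0],
    [1,30,-11,0,0,0,0],
    [1,30,-11,0,0,0,0],
    [1,30,-11,0,0,0,0],
    [1,30,-11,0,0,0,0],
    [1,30,-11,0,0,0,0],
    [1,30,-11,0,0,0,0],
    [1,30,-10,0,0,0,0],
    [1,15,-5,0,0,0,0],
    [1,10,-3,0,0,0,0],
    [1,0,0,0,0,0,0],
    [1,0,0,0,0,0,0],
  ],
)

```text
clock: 5.25
ee_pos: [653.8, -219.2, 99.7]
eef_rot: [180.0, 0.1, -5.1]
contact_force: [0.5, -0.3, -1.6]
opening: 0.454
gripper_force: 50.6
```

```bash
python3 - <<'E'
from h import *
i,im=wrist("w2");plan(656,-219,21,-5)
B=(623,-216);y=np.radians(-5)
for a,b in((-70,-55),(-70,55),(70,-55),(70,55)): print(proj(i,(B[0]+a*np.cos(y)-b*np.sin(y),B[1]+a*np.sin(y)+b*np.cos(y),4)).round())
cv2.imwrite("pics/w2.png",np.hstack([im,cv2.resize(camera("top")[60:260,130:396],(512,384))])[:,:] if 0 else im)
E
```

```text
turn z -0.1 then tool shift [ 2.4 -0.7 78.9] t 5.3 tcp [ 653.5 -219.5   99.9] [ 1.8e+02  1.0e-01 -5.1e+00]
[326. 319.]
[185. 320.]
[337. 141.]
[173. 141.]
```

View pics/w2.png

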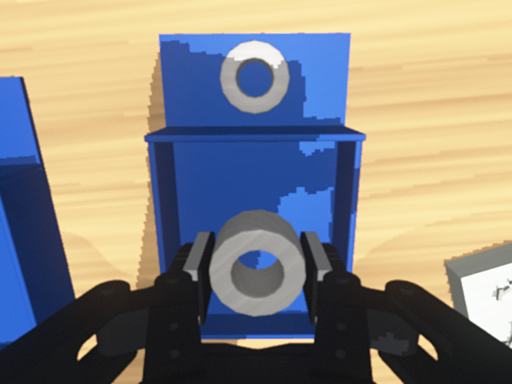

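The wrist view shows the collar held between the pads at (258,262). The bin's back floor corners at (174,141) and (337,141) match the predicted position.

Call:
send_rows(
  commands=[
    [1,2,0,15,0,0,0],
    [1,0,0,20,0,0,0],
    [1,0,0,20,0,0,0],
    [1,0,0,14,0,0,0],
    [1,0,0,7,0,0,0],
    [1,0,0,2.5,0,0,0],
    [1,0,0,0,0,0,0],
    [1,0,0,0,0,0,0],
    [-0.35,0,0,0,0,0,0],
    [-0.35,0,0,0,0,0,0],
    [-0.35,0,0,0,0,0,0],
    [-0.35,0,0,0,0,0,0],
    [-0.35,0,0,0,0,0,0],
    [-0.35,0,0,-10,0,0,0],
    [-0.35,0,0,-25,0,0,0],
    [-0.35,0,0,-30,0,0,0],
    [-0.35,0,0,-30,0,0,0],
    [-0.35,0,0,-30,0,0,0],
    [-0.35,0,0,-5,0,0,0],
  ],
)

```text
clock: 7.2
ee_pos: [659.4, -219.8, 157.2]
eef_rot: [179.9, -0.4, -5.1]
contact_force: [0.2, 0.2, 0.3]
opening: 0.675
gripper_force: 0.0
```

```bash
python3 - <<'E'
from h import *
plan(445,-171,150,33.5)
E
```

```text
turn z -38.6 then tool shift [-151.8 -159.     7.2] t 7.2 tcp [ 659.4 -219.8  157.2] [179.9  -0.4  -5.1]
```

Call:
send_rows(
  commands=[
    [-0.8,0,0,0,0,0,-7.7],
    [-0.8,0,0,0,0,0,-7.7],
    [-0.8,0,0,0,0,0,-7.7],
    [-0.8,0,0,0,0,0,-7.7],
    [-0.8,0,0,0,0,0,-7.7],
    [-0.8,-20,-21,0,0,0,0],
    [-0.8,-28,-29,0,0,0,0],
    [-0.8,-28,-29,0,0,0,0],
    [-0.8,-28,-29,0,0,0,0],
    [-0.8,-25,-27,0,0,0,0],
    [-0.8,-15,-16,0,0,0,0],
    [-0.8,-8,-8,0,0,0,0],
    [-0.8,0,0,0,0,0,0],
    [-0.8,0,0,0,0,0,0],
    [-0.8,0,0,0,0,0,0],
  ],
)

```text
clock: 8.7
ee_pos: [444.0, -170.1, 152.0]
eef_rot: [180.0, -0.1, 33.4]
contact_force: [0.6, 0.0, -0.3]
opening: 0.9
gripper_force: 0.0
```

```bash
python3 - <<'E'
from h import *
i,im=wrist("w3");grey(i,im,18,rows=330);grey(i,im,12,rows=330);plan(444,-171,16,33.5)
E
```

```text
px (0, 241, 160, 89) 4519 xy [ 262.7 -112.5] size [ 71.3 177.4] long 149.5
px (355, 197, 157, 133) 7168 xy [ 456.7 -352.4] size [130.9 130.5] long 45.2
px (242, 150, 32, 60) 1812 xy [ 446.2 -170.6] size [49.3 25.7] long 33.4
px (0, 0, 37, 47) 1524 xy [448.8  37.3] size [30.5 26.4] long 28.0
px (0, 241, 160, 89) 4519 xy [ 257.2 -112. ] size [ 72.9 181.5] long 149.5
px (355, 197, 157, 133) 7168 xy [ 455.6 -357.4] size [133.9 133.5] long 45.2
px (242, 150, 32, 60) 1812 xy [ 444.9 -171.5] size [50.4 26.3] long 33.4
px (0, 0, 37, 47) 1524 xy [447.5  41.2] size [31.2 27. ] long 28.0
turn z -0.1 then tool shift [ -0.3   0.9 135.9] t 8.8 tcp [ 443.8 -170.1  151.9] [180.   -0.   33.4]
```

View pics/w3.png

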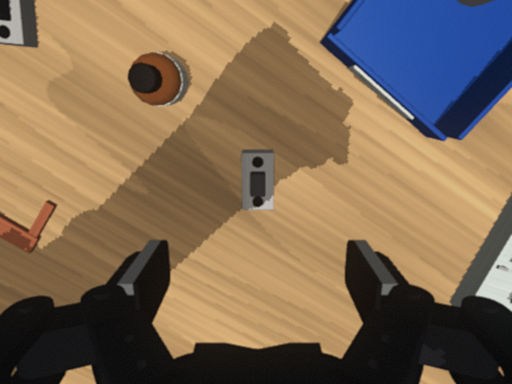

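The wrist view shows the block centred ahead at (258,180) and square to the fingers. The bottle at (155,78) is clear of the left finger.

Call:
send_rows(
  commands=[
    [-0.8,1,1.5,20,0,0,0],
    [-0.8,0,0,25,0,0,0],
    [-0.8,0,0,25,0,0,0],
    [-0.8,0,0,25,0,0,0],
    [-0.8,0,0,20,0,0,0],
    [-0.8,0,0,15,0,0,0],
    [-0.8,0,0,6,0,0,0],
    [-0.8,0,0,0,0,0,0],
    [1,0,0,0,0,0,0],
    [1,0,0,0,0,0,0],
    [1,0,0,0,0,0,0],
    [1,0,0,0,0,0,0],
    [1,0,0,0,0,0,0],
    [1,0,0,0,0,0,0],
    [1,0,0,0,0,0,0],
    [1,0,0,0,0,0,0],
    [1,0,0,0,0,0,0],
  ],
)

```text
clock: 10.45
ee_pos: [444.5, -170.8, 16.6]
eef_rot: [179.9, -0.0, 33.4]
contact_force: [-1.0, 0.7, 5.5]
opening: 0.294
gripper_force: 49.5
```

```bash
python3 - <<'E'
from h import *
plan(617+35,210-1,110,-1.5)
E
```

```text
turn z 34.9 then tool shift [ 197.4 -385.1  -93.4] t 10.4 tcp [ 444.5 -170.8   16.6] [179.9  -0.   33.4]
```

Call:
send_rows(
  commands=[
    [1,0,0,-10,0,0,0],
    [1,0,0,-20,0,0,0],
    [1,0,0,-25,0,0,0],
    [1,0,0,-25,0,0,0],
    [1,0,0,-15,0,0,7],
    [1,0,0,-10,0,0,7],
    [1,0,0,0,0,0,7],
    [1,0,0,0,0,0,7],
    [1,0,0,0,0,0,7],
    [1,7,-14,0,0,0,0],
    [1,12,-24,0,0,0,0],
    [1,16,-31,0,0,0,0],
    [1,16,-31,0,0,0,0],
    [1,16,-31,0,0,0,0],
    [1,16,-31,0,0,0,0],
    [1,16,-31,0,0,0,0],
    [1,16,-31,0,0,0,0],
    [1,16,-31,0,0,0,0],
  ],
)

```text
clock: 12.25
ee_pos: [582.2, 81.8, 121.3]
eef_rot: [180.0, 0.0, -1.6]
contact_force: [-0.7, -0.2, -2.6]
opening: 0.291
gripper_force: 49.8
```

Call:
send_rows(
  commands=[
    [1,16,-31,0,0,0,0],
    [1,16,-31,0,0,0,0],
    [1,16,-31,0,0,0,0],
    [1,12,-24,0,0,0,0],
    [1,7,-14,0,0,0,0],
    [1,0,0,0,0,0,0],
    [1,0,0,0,0,0,0],
    [1,0,0,0,0,0,0],
  ],
)

```text
clock: 13.05
ee_pos: [652.3, 207.3, 120.7]
eef_rot: [179.9, 0.0, -1.7]
contact_force: [0.3, -0.2, -3.2]
opening: 0.294
gripper_force: 49.8
```

```bash
python3 - <<'E'
from h import *
i,im=wrist("w4");plan(617+35,210-1,21.5,-1.5)
B=(617,210);y=np.radians(-1.5)
for a,b in((-70,-55),(-70,55),(70,-55),(70,55)): print(proj(i,(B[0]+a*np.cos(y)-b*np.sin(y),B[1]+a*np.sin(y)+b*np.cos(y),4)).round())
E
```

```text
turn z -0.2 then tool shift [-0.4 -1.5 99.3] t 13.1 tcp [652.4 207.5 120.8] [179.9   0.   -1.7]
[319. 308.]
[189. 308.]
[328. 143.]
[178. 143.]
```

View pics/w4.png

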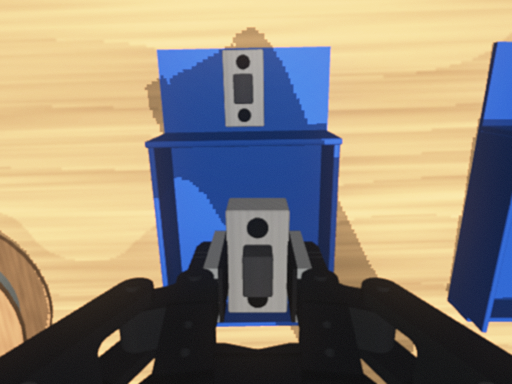

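The block is held level at (258,255). The bin's back floor edge runs from (171,146) to (323,146), about 4 mm further to +y than I measured, so I shift by 5 mm.

Call:
send_rows(
  commands=[
    [1,0,-5,15,0,0,0],
    [1,0,0,25,0,0,0],
    [1,0,0,25,0,0,0],
    [1,0,0,18,0,0,0],
    [1,0,0,10,0,0,0],
    [1,0,0,6,0,0,0],
    [1,0,0,0,0,0,0],
    [1,0,0,0,0,0,0],
    [0,0,0,0,0,0,0],
    [0,0,0,0,0,0,0],
    [0,0,0,0,0,0,0],
    [0,0,0,0,0,0,0],
    [0,0,0,-10,0,0,0],
    [0,0,0,-25,0,0,0],
    [0,0,0,-30,0,0,0],
    [0,0,0,-30,0,0,0],
    [0,0,0,-30,0,0,0],
    [0,0,0,-5,0,0,0],
    [0,0,0,0,0,0,0],
  ],
)

```text
clock: 15.0
ee_pos: [653.7, 215.0, 153.9]
eef_rot: [-179.9, -0.2, -1.6]
contact_force: [-0.3, 0.4, -0.8]
opening: 0.498
gripper_force: 0.0
```

```bash
python3 - <<'E'
from h import *
plan(451,50,150,27)
E
```

```text
turn z -28.6 then tool shift [-255.5   55.     3.9] t 15.0 tcp [653.7 215.  153.9] [-179.9   -0.2   -1.6]
```

Call:
send_rows(
  commands=[
    [-0.8,0,0,0,0,0,-7.1],
    [-0.8,0,0,0,0,0,-7.2],
    [-0.8,0,0,0,0,0,-7.1],
    [-0.8,0,0,0,0,0,-7.2],
    [-0.8,-15,3,0,0,0,0],
    [-0.8,-30,6,0,0,0,0],
    [-0.8,-35,8,0,0,0,0],
    [-0.8,-35,8,0,0,0,0],
    [-0.8,-35,8,0,0,0,0],
    [-0.8,-35,8,0,0,0,0],
    [-0.8,-35,7,0,0,0,0],
    [-0.8,-22,5,0,0,0,0],
    [-0.8,-13,2,0,0,0,0],
    [-0.8,0,0,0,0,0,0],
    [-0.8,0,0,0,0,0,0],
    [-0.8,0,0,0,0,0,0],
  ],
)

```text
clock: 16.6
ee_pos: [451.8, 51.0, 151.9]
eef_rot: [-180.0, -0.1, 27.1]
contact_force: [-0.1, -0.1, -0.6]
opening: 0.9
gripper_force: 0.0
```

```bash
python3 - <<'E'
from h import *
i,im=wrist("w5");grey(i,im,18,rows=235,amax=4000);grey(i,im,12,rows=235,amax=4000);plan(451,50,16,27)
E
```

```text
px (241, 150, 33, 61) 1805 xy [453.5  50.5] size [50.  25.5] long 27.8
px (33, 88, 66, 42) 1893 xy [437.3 206.7] size [30.5 50.7] long 117.1
px (241, 150, 33, 61) 1805 xy [452.1  49.8] size [51.1 26.1] long 27.8
px (33, 88, 66, 42) 1893 xy [435.5 209.5] size [31.1 51.8] long 117.1
turn z 0.1 then tool shift [ -1.    0.5 135.8] t 16.6 tcp [451.7  50.9 151.8] [-180.    -0.    27.1]
```

Call:
send_rows(
  commands=[
    [-0.8,0.5,1,20,0,0,-0.7],
    [-0.8,0,0,25,0,0,0],
    [-0.8,0,0,25,0,0,0],
    [-0.8,0,0,25,0,0,0],
    [-0.8,0,0,20,0,0,0],
    [-0.8,0,0,15,0,0,0],
    [-0.8,0,0,6,0,0,0],
    [-0.8,0,0,0,0,0,0],
    [1,0,0,0,0,0,0],
    [1,0,0,0,0,0,0],
    [1,0,0,0,0,0,0],
    [1,0,0,0,0,0,0],
    [1,0,0,0,0,0,0],
    [1,0,0,0,0,0,0],
    [1,0,0,0,0,0,0],
    [1,0,0,0,0,0,0],
    [1,0,0,0,0,0,0],
  ],
)

```text
clock: 18.35
ee_pos: [452.1, 49.4, 16.6]
eef_rot: [180.0, -0.1, 27.7]
contact_force: [-1.2, -0.1, 6.4]
opening: 0.289
gripper_force: 49.4
```

```bash
python3 - <<'E'
from h import *
plan(617-34,213,120,-1.5)
E
```

```text
turn z 29.2 then tool shift [ 126.6 -167.  -103.4] t 18.4 tcp [452.1  49.4  16.6] [ 1.80e+02 -1.00e-01  2.77e+01]
```

Call:
send_rows(
  commands=[
    [1,0,0,-10,0,0,0],
    [1,0,0,-20,0,0,0],
    [1,0,0,-25,0,0,0],
    [1,0,0,-25,0,0,0],
    [1,0,0,-15,0,0,7.3],
    [1,0,0,-8,0,0,7.3],
    [1,0,0,0,0,0,7.3],
    [1,0,0,0,0,0,7.3],
    [1,8,-10,0,0,0,0],
    [1,16,-22,0,0,0,0],
    [1,22,-29,0,0,0,0],
    [1,22,-29,0,0,0,0],
    [1,22,-29,0,0,0,0],
    [1,18,-25,0,0,0,0],
    [1,12,-15,0,0,0,0],
    [1,6.5,-8,0,0,0,0],
    [1,0,0,0,0,0,0],
    [1,0,0,0,0,0,0],
    [1,0,0,0,0,0,0],
  ],
)

```text
clock: 20.25
ee_pos: [581.7, 211.5, 118.7]
eef_rot: [179.9, 0.0, -1.5]
contact_force: [0.2, -0.3, -2.5]
opening: 0.29
gripper_force: 49.7
```

```bash
python3 - <<'E'
from h import *
i,im=wrist("w6");plan(617-34,213,21.5,-1.5)
E
```

```text
turn z -0.0 then tool shift [ 1.1 -1.5 97.3] t 20.3 tcp [581.8 211.5 118.8] [180.    0.   -1.5]
```

View pics/w6.png

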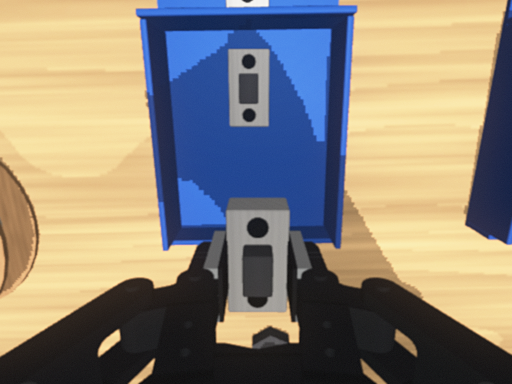

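The first block stands upright in the bin at (249,88). The second is held over the front half, with room between it and the lip at row 240.

Call:
send_rows(
  commands=[
    [1,2,-1.5,15,0,0,0],
    [1,0,0,25,0,0,0],
    [1,0,0,25,0,0,0],
    [1,0,0,17,0,0,0],
    [1,0,0,10,0,0,0],
    [1,0,0,5,0,0,0],
    [1,0,0,0,0,0,0],
    [1,0,0,0,0,0,0],
    [0,0,0,0,0,0,0],
    [0,0,0,0,0,0,0],
    [0,0,0,0,0,0,0],
    [0,0,0,0,0,0,0],
    [0,0,0,-10,0,0,0],
    [0,0,0,-25,0,0,0],
    [0,0,0,-30,0,0,0],
    [0,0,0,-30,0,0,0],
    [0,0,0,-30,0,0,0],
    [0,0,0,-5,0,0,0],
    [0,0,0,0,0,0,0],
  ],
)

```text
clock: 22.2
ee_pos: [585.1, 214.6, 153.5]
eef_rot: [-179.9, -0.2, -1.5]
contact_force: [0.5, -0.6, -0.5]
opening: 0.499
gripper_force: 0.0
```

```bash
python3 - <<'E'
from h import *
plan(437.5,201,150,0)
E
```

```text
turn z -1.5 then tool shift [-147.6   13.6    3.5] t 22.2 tcp [585.1 214.6 153.5] [-179.9   -0.2   -1.5]
```

Call:
send_rows(
  commands=[
    [-0.5,-12,1,0,0,0,0],
    [-0.5,-25,2,0,0,0,0],
    [-0.5,-33,3,0,0,0,0],
    [-0.5,-33,3,0,0,0,0],
    [-0.5,-28,3,0,0,0,0],
    [-0.5,-15,2,0,0,0,0],
    [-0.5,0,0,0,0,0,0],
    [-0.5,0,0,0,0,0,0],
    [-0.5,0,0,0,0,0,0],
  ],
)

```text
clock: 23.1
ee_pos: [438.6, 204.1, 151.5]
eef_rot: [180.0, 0.0, -1.5]
contact_force: [0.4, -0.5, 0.6]
opening: 0.747
gripper_force: 0.0
```

```bash
python3 - <<'E'
from h import *
i,im=wrist("w7");plan(437.5,201,40,-1.5);grey(i,im,6,sat=70);print(proj(i,(437.5,201,52)),proj(i,(437.5,201,0)))
E
```

```text
turn z -0.0 then tool shift [ -1.1   3.1 111.5] t 23.1 tcp [438.7 204.1 151.5] [180.    0.   -1.5]
px (239, 158, 39, 47) 1293 xy [436.6 202.3] size [40.5 31.6] long 1.6
[260.02760015 196.72337363] [259.50581605 178.66202922]
```

View pics/w7.png

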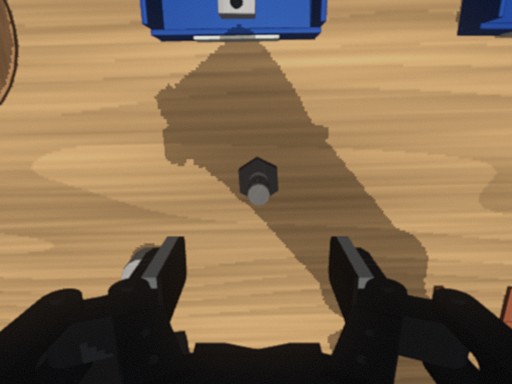

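The screw's shank top is at (258,195), within 2 px of the prediction, and its head is upright at (258,177). I descend onto the shank.

Call:
send_rows(
  commands=[
    [-0.5,0,2,15,0,0,0],
    [-0.5,0,0,25,0,0,0],
    [-0.5,0,0,25,0,0,0],
    [-0.5,0,0,25,0,0,0],
    [-0.5,0,0,17,0,0,0],
    [-0.5,0,0,9,0,0,0],
    [-0.5,0,0,0,0,0,0],
    [-0.5,0,0,0,0,0,0],
    [1,0,0,0,0,0,0],
    [1,0,0,0,0,0,0],
    [1,0,0,0,0,0,0],
    [1,0,0,0,0,0,0],
    [1,0,0,0,0,0,0],
    [1,0,0,0,0,0,0],
    [1,0,0,0,0,0,0],
    [1,0,0,0,0,0,0],
    [1,0,0,0,0,0,0],
  ],
)

```text
clock: 24.85
ee_pos: [438.4, 202.4, 36.3]
eef_rot: [-180.0, -0.1, -1.5]
contact_force: [-0.4, 0.5, 7.2]
opening: 0.164
gripper_force: 48.8
```

```bash
python3 - <<'E'
from h import *
plan(613,-14,140,-1.5)
E
```

```text
turn z 0.0 then tool shift [ 180.2  211.8 -103.7] t 24.9 tcp [438.4 202.4  36.3] [-1.8e+02 -1.0e-01 -1.5e+00]
```

Call:
send_rows(
  commands=[
    [1,0,0,-10,0,0,0],
    [1,0,0,-20,0,0,0],
    [1,0,0,-25,0,0,0],
    [1,0,0,-25,0,0,0],
    [1,6,7,-15,0,0,0],
    [1,13,15,-9,0,0,0],
    [1,20,24,0,0,0,0],
    [1,22,26,0,0,0,0],
    [1,22,26,0,0,0,0],
    [1,22,26,0,0,0,0],
    [1,22,26,0,0,0,0],
    [1,20,24,0,0,0,0],
    [1,16,18,0,0,0,0],
    [1,11,13,0,0,0,0],
    [1,6,7,0,0,0,0],
    [1,0,0,0,0,0,0],
    [1,0,0,0,0,0,0],
    [1,0,0,0,0,0,0],
  ],
)

```text
clock: 26.65
ee_pos: [611.7, -12.9, 139.8]
eef_rot: [-180.0, 0.0, -1.4]
contact_force: [0.1, 0.8, -0.9]
opening: 0.169
gripper_force: 48.9
```

```bash
python3 - <<'E'
from h import *
i,im=wrist("w8");plan(613,-14,41,-1.5)
B=(613,-14);y=np.radians(-2)
for a,b in((-70,-55),(-70,55),(70,-55),(70,55)): print(proj(i,(B[0]+a*np.cos(y)-b*np.sin(y),B[1]+a*np.sin(y)+b*np.cos(y),4)).round())
E
```

```text
turn z 0.1 then tool shift [ 1.2  0.9 98.8] t 26.7 tcp [611.8 -13.  139.8] [-180.     0.    -1.4]
[319. 259.]
[193. 258.]
[331.  92.]
[186.  90.]
```

View pics/w8.png

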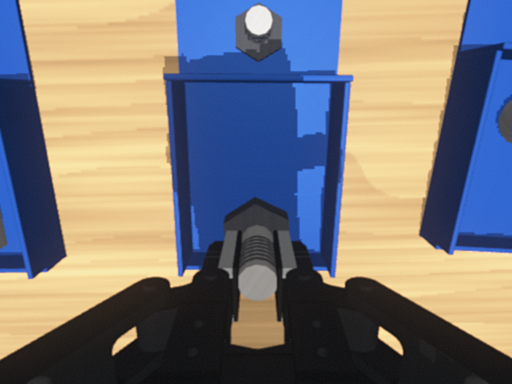

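The screw is held upright over its bin, with the shank at (258,280). The back floor corners at (187,83) and (328,84) are within 9 px of the prediction.

Call:
send_rows(
  commands=[
    [1,3,1,15,0,0,0],
    [1,0,0,25,0,0,0],
    [1,0,0,25,0,0,0],
    [1,0,0,18,0,0,0],
    [1,0,0,10,0,0,0],
    [1,0,0,5.5,0,0,0],
    [1,0,0,0,0,0,0],
    [1,0,0,0,0,0,0],
    [1,0,0,0,0,0,0],
    [0.1,0,0,0,0,0,0],
    [0.1,0,0,0,0,0,0],
    [0.1,0,0,0,0,0,0],
    [0.1,0,0,0,0,0,0],
    [0.1,0,0,-10,0,0,0],
    [0.1,0,0,-25,0,0,0],
    [0.1,0,0,-30,0,0,0],
    [0.1,0,0,-30,0,0,0],
    [0.1,0,0,-15,0,0,0],
    [0.1,0,0,0,0,0,0],
  ],
)

```text
clock: 28.6
ee_pos: [617.1, -15.5, 154.1]
eef_rot: [-180.0, -0.3, -1.5]
contact_force: [0.1, -0.3, -0.4]
opening: 0.449
gripper_force: 0.0
```

```bash
python3 - <<'E'
from h import *
plan(356,299.5,150,0)
E
```

```text
turn z -1.5 then tool shift [-261.1 -315.     4.1] t 28.6 tcp [617.1 -15.5 154.1] [-180.    -0.3   -1.5]
```

Call:
send_rows(
  commands=[
    [-1,-10,-12,0,0,0,0],
    [-1,-20,-23,0,0,0,0],
    [-1,-26,-30,0,0,0,0],
    [-1,-26,-30,0,0,0,0],
    [-1,-26,-30,0,0,0,0],
    [-1,-26,-30,0,0,0,0],
    [-1,-26,-30,0,0,0,0],
    [-1,-26,-30,0,0,0,0],
    [-1,-26,-30,0,0,0,0],
    [-1,-26,-30,0,0,0,0],
    [-1,-20,-20,0,0,0,0],
    [-1,-11,-13,0,0,0,0],
    [-1,0,0,0,0,0,0],
    [-1,0,0,0,0,0,0],
    [-1,0,0,0,0,0,0],
  ],
)

```text
clock: 30.1
ee_pos: [354.6, 298.0, 150.6]
eef_rot: [179.9, 0.0, -1.6]
contact_force: [0.8, 0.9, 0.8]
opening: 0.999
gripper_force: 0.0
```

```bash
python3 - <<'E'
from h import *
i,im=wrist("w9");grey(i,im,12);grey(i,im,25);plan(356,299.5,16,-1.5)
E
```

```text
px (226, 153, 49, 53) 1967 xy [356.1 302.6] size [39.7 44.2] long 178.4
px (226, 153, 49, 53) 1967 xy [359.5 302.2] size [37.8 42. ] long 178.4
turn z -0.1 then tool shift [  1.1  -1.5 134.8] t 30.1 tcp [354.9 298.1 150.8] [179.9   0.   -1.6]
```

Call:
send_rows(
  commands=[
    [-1,2.5,-4,20,0,0,0],
    [-1,0,0,25,0,0,0],
    [-1,0,0,25,0,0,0],
    [-1,0,0,25,0,0,0],
    [-1,0,0,20,0,0,0],
    [-1,0,0,14,0,0,0],
    [-1,0,0,6,0,0,0],
    [-1,0,0,0,0,0,0],
    [1,0,0,0,0,0,0],
    [1,0,0,0,0,0,0],
    [1,0,0,0,0,0,0],
    [1,0,0,0,0,0,0],
    [1,0,0,0,0,0,0],
    [1,0,0,0,0,0,0],
    [1,0,0,0,0,0,0],
    [1,0,0,0,0,0,0],
    [1,0,0,0,0,0,0],
  ],
)

```text
clock: 31.85
ee_pos: [357.5, 303.5, 17.3]
eef_rot: [-180.0, -0.1, -1.5]
contact_force: [-0.6, -2.5, 8.9]
opening: 0.449
gripper_force: 49.2
```

```bash
python3 - <<'E'
from h import *
plan(590,-213,150,-1.5)
E
```

```text
turn z 0.0 then tool shift [ 245.9  510.2 -132.7] t 31.9 tcp [357.5 303.5  17.3] [-1.8e+02 -1.0e-01 -1.5e+00]
```

Call:
send_rows(
  commands=[
    [1,0,0,-10,0,0,0],
    [1,0,0,-20,0,0,0],
    [1,0,0,-28,0,0,0],
    [1,0,0,-28,0,0,0],
    [1,0,0,-28,0,0,0],
    [1,6,12,-18,0,0,0],
    [1,11,22,0,0,0,0],
    [1,15,32,0,0,0,0],
    [1,15,32,0,0,0,0],
    [1,15,32,0,0,0,0],
    [1,15,32,0,0,0,0],
    [1,15,32,0,0,0,0],
    [1,15,32,0,0,0,0],
    [1,15,32,0,0,0,0],
    [1,15,32,0,0,0,0],
  ],
)

```text
clock: 33.35
ee_pos: [486.6, 8.5, 148.9]
eef_rot: [-180.0, -0.0, -1.5]
contact_force: [-0.5, 0.6, -1.6]
opening: 0.452
gripper_force: 50.6
```

Call:
send_rows(
  commands=[
    [1,15,32,0,0,0,0],
    [1,15,32,0,0,0,0],
    [1,15,32,0,0,0,0],
    [1,15,32,0,0,0,0],
    [1,15,28,0,0,0,0],
    [1,14,20,0,0,0,0],
    [1,10,14,0,0,0,0],
    [1,8,9,0,0,0,0],
    [1,0,0,0,0,0,3.5],
    [1,0,0,0,0,0,0],
    [1,0,0,0,0,0,0],
    [1,0,0,0,0,0,0],
  ],
)

```text
clock: 34.55
ee_pos: [588.2, -191.2, 148.4]
eef_rot: [-180.0, 0.0, -4.9]
contact_force: [-0.3, 0.5, -2.1]
opening: 0.449
gripper_force: 50.6
```

```bash
python3 - <<'E'
from h import *
i,im=wrist("w10");plan(590,-213,22,-5);grey(i,im,29,sat=80,rows=150,amin=500)
E
```

```text
turn z 0.1 then tool shift [  3.7  21.4 126.4] t 34.6 tcp [ 588.2 -191.3  148.4] [-180.     0.    -4.9]
px (261, 62, 55, 57) 2418 xy [ 657.7 -220.1] size [38.5 38.2] long 85.3
px (0, 0, 29, 50) 1072 xy [714.8 -38. ] size [18.7 31.3] long 163.2
```

View pics/w10.png

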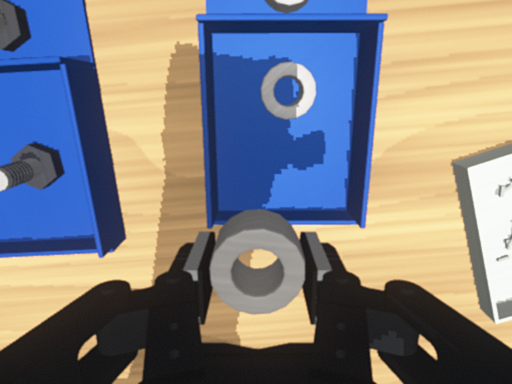

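The first collar lies flat in its bin at (288,90), and the screw stands upright in its bin on the left at about (35,165). The second collar is held and needs about 21 mm sideways before lowering.

Call:
send_rows(
  commands=[
    [1,2,11,0,0,0,0],
    [1,1.5,10.5,0,0,0,0],
    [1,0,0,20,0,0,0],
    [1,0,0,25,0,0,0],
    [1,0,0,25,0,0,0],
    [1,0,0,25,0,0,0],
    [1,0,0,17,0,0,0],
    [1,0,0,9,0,0,0],
    [1,0,0,5,0,0,0],
    [1,0,0,0,0,0,0],
    [1,0,0,0,0,0,0],
    [-0.35,0,0,0,0,0,0],
    [-0.35,0,0,0,0,0,0],
    [-0.35,0,0,0,0,0,0],
    [-0.35,0,0,0,0,0,0],
    [-0.35,0,0,0,0,0,0],
  ],
)

```text
clock: 36.2
ee_pos: [590.0, -213.6, 22.5]
eef_rot: [180.0, -0.0, -5.0]
contact_force: [0.0, 0.8, -0.6]
opening: 0.673
gripper_force: 0.0
```

Call:
send_rows(
  commands=[
    [-0.35,0,0,-10,0,0,0],
    [-0.35,0,0,-25,0,0,0],
    [-0.35,0,0,-30,0,0,0],
    [-0.35,0,0,-30,0,0,0],
    [-0.35,0,0,-30,0,0,0],
    [-0.35,-20,0,-15,0,0,0],
    [-0.35,-30,0,0,0,0,0],
    [-0.35,-30,0,0,0,0,0],
    [-0.35,-20,0,0,0,0,0],
    [-0.35,0,0,0,0,0,0],
    [-0.35,0,0,0,0,0,0],
  ],
)

```text
clock: 37.3
ee_pos: [490.9, -205.1, 163.2]
eef_rot: [180.0, -0.1, -5.0]
contact_force: [0.3, 0.1, 0.4]
opening: 0.679
gripper_force: 0.0
```

```bash
python3 - <<'E'
from h import *
a=camera("top")[75:260,100:400];b=camera("side")[110:330,80:340]
a=cv2.resize(a,(486,300));b=cv2.resize(b,(486,411));i,im=wrist("w11");c=cv2.resize(im,(312,234))
o=np.zeros((600,800,3),np.uint8);o[:300,:486]=a;o[300:,:354]=cv2.resize(b,(354,300));o[300:534,440:752]=c
cv2.imwrite("pics/fin.png",o)
E
```

```text
(no output)
```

View pics/fin.png

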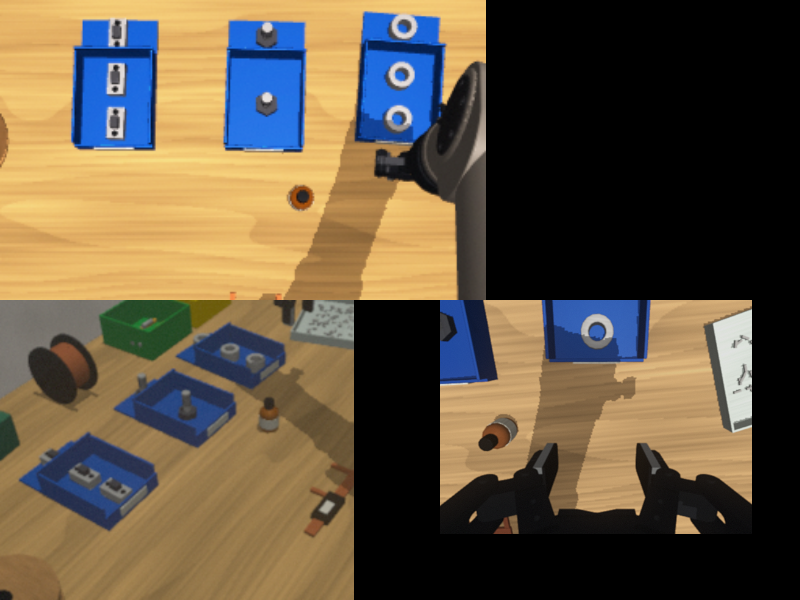

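All five pieces are upright, separate and in the right bins: blocks at (116,78) and (116,122), screw at (266,103), collars at (401,75) and (398,119). The bottle at (301,197) hasn't moved and the gripper touches nothing, so I hand in.

```bash
python3 -c "
from workcell import manip
print(manip.job_done())"
```

```text
the job is handed in; nothing more can be done
None
```

I put both blocks, both collars and the screw upright on the floor of their own bins and left the oil bottle alone; the job was handed in at about 37 s, and the hand-in gave no verdict.

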